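# Start the hold-down bolt of a culture chamber

## Task

Shut the lid of the small metal culture chamber, then start its red-winged hold-down bolt by hand without crossing the thread: turn it backward (anticlockwise seen from above) until you feel it drop into the thread, then forward (clockwise) one full turn. Finish still gripping the bolt's wing, with the bolt started one turn and not tightened down, so that I can check the gasket; leave the things round about where they are.

Things in the scene. Friction and masses are not known exactly. Their poses are not given: they have to be found in the camera images.
- lid (a joint): hinge angle (rad) of the chamber's framed lid: 0 = shut, grows as its front rises; starts 0.5 to 0.85. The hinge runs along the tray's back edge, 184 mm behind the bolt axis, 47 mm above the table; the lid is 10 mm thick (top at 57 mm when shut). Stiff hinge (1.1 N m friction): the lid stays where it is left; 5 to 8 N straight down near its front edge shuts it.
- lid_press (a point): point on the upper face of the lid's front frame bar (22 mm wide), 55 mm to the side of the chamber's middle line, clear of the bolt, 138 mm in front of the hinge: a good spot to push the lid down. Axes are the lid's: x from its front to its hinge, y along the hinge, z out of its upper face.
- chamber: the fixed chamber: aluminium tray 140 x 140 mm, 45 mm high, a culture dish in it; in front (its -x side) the upright threaded boss, 33 mm across, 44 mm high. Origin on the table under the boss, whose axis is the bolt's when the lid is shut; from there the tray's middle is 105 mm along the chamber's x axis, the hinge 184 mm; z up.
- wing_center (a point): middle of the bolt's flat red wing head, on the bolt's axis, half-way up: 12 mm thick (this point's x axis), 46 mm long (y), 28 mm high (z, along the bolt; the top third is 34 mm long); under it a 24 mm collar 7 mm high on a 35 mm washer. With the lid shut it starts about 97 mm above the table, 40 mm above the lid, and goes down with the bolt.
- wing: the same wing head; origin on the bolt's axis at its underside, 14 mm under its middle. The bolt is captive in the lid's nose, slides freely along its axis, turns with little friction (0.03 N m) and weighs about 0.27 kg: it drops by its own weight when the wing is held loosely; squeezed hard, it cannot drop unless the hand goes down with it.
- bolt_turn (a joint): turn of the bolt (rad): grows clockwise seen from above (forward, tightening), falls anticlockwise (backward); starts between -0.2 and 0.2. Right-hand thread. The place where the thread drops in differs each time: 0.35 to 1.5 rad backward from the start.
- bolt_lift (a joint): height of the bolt in the lid (m). Lid open: hangs at about -0.016. Lid shut: rests on the thread's start at -0.0020 to -0.0005, rises slightly when turned backward, then drops one 6 mm thread pitch to about -0.006. After that each turn forward takes it 6 mm deeper (one turn: about -0.012). It cannot go below -0.016.
- bench_timer: white bench timer, 66 x 66 x 20 mm, a bystander left of the work; origin under its centre
- tube_rack: yellow rack with tubes, 60 x 200 x 112 mm, a bystander behind; origin under its centre
- beaker: plastic beaker, 66 mm across, 77 mm high, a bystander behind; origin under its centre
- marker: red-capped marker lying at the front left, 136 mm long, a bystander; origin under its centre
- forceps: fine steel forceps lying at the front right, 120 mm long, a bystander; origin under their centre
- tape_roll: green tape roll, 72 mm across, 19 mm high, a bystander at the right; origin under its centre

How it is judged (in metres and radians):
On the way, in this order (a step that is already met when the one before it is completed fails the run):
1. the lid is shut and the bolt rests on the start of the thread (value of joint lid below 0.03 rad and value of joint bolt_lift above -0.003 m), for 0.2 s.
2. turned backward, the bolt has dropped into the thread (value of joint bolt_lift below -0.0042 m and value of joint bolt_turn below -0.25 rad and value of joint lid below 0.03 rad), for 0.1 s.
At the end, for the whole second after the job is handed in: The lid is shut (under 0.03 rad), the bolt stands one turn into the thread past its drop, give or take a quarter turn (bolt_lift between -0.0137 and -0.0103), and the fingers still grip its wing (over 3 N) without turning it (value of joint lid below 0.03 rad and value of joint bolt_lift between -0.0137 and -0.0103 m and contact force between the fingers and wing above 3 N and angular speed of wing below 0.1 rad/s); the arm keeps its last pose, push and grip.
It fails at once if a bystander is pushed more than 20 mm (distance of any of bench_timer, tube_rack, beaker, marker, forceps, tape_roll from where it was at the start of the episode above 0.02 m).
It also fails if it takes over 72 s, if anything falls off the work surface, if the arm or the gripper's body presses on something with over 40 N, if the wrist force passes 120 N, or if a joint passes its speed limit or range.

## Robot

A 6-joint arm with a two-finger parallel gripper is mounted at the origin on a cart in front of the work surface, level with it; the furniture and walls round the work are solid. World frame = base frame: x ahead of the robot, y to its left, z up, the work surface at z = 0. Lengths are in mm, angles in rad, forces in N, time in s.
With the tool pointing down it reaches from about 350 to 875 mm from the base axis. Payload 4.2 kg.
Tool frame: the origin (TCP) lies at the very end of the fingers, on their centre line; the grasp point (between the pads) lies 19 mm behind it; z points along the fingers, y is the direction in which the jaws open and shut (so a half turn about z gives the same grasp; the last joint's range is limited). The gripper opens to 85 mm and grips with 20 to 120 N. Pads are 22 mm wide; open, the fingers measure 114 mm over their backs; the gripper's body (76 mm by 85 mm) begins 54 mm behind the grasp point. The pads swing forward as they close: fully open they stand 13 mm farther back than shut.
Start: joints at [-1.091, 0.385, 0.008, 0, -1.194, -0.259], TCP at [136.899, -609.801, 231.312] pointing down, gripper open.
Joint ranges: [-3.14, 3.14], [-1.21, 2.06], [-1.07, 1.41], [-3.16, 2.05], [-2.99, -0.16], [-3.1, 3.1]. Speed limits (rad/s): [2.79, 2.79, 3.14, 3.14, 3.14, 3.14].

## Interface

Orientations are given as a unit quaternion [x, y, z, w].
In Python, from bench import read_state, get_image, camera_params, job_done gives the robot as it stands.
- The arm moves only by the tool send_rows, never from a script. Its arguments are lists of equal length, an entry for each row: "translation": the shift along the tool's x, y, z in m, a list of three; "yaw": the turn about the tool's z in degrees; "fingers": the closure in counts, from 0 (fully open) to 255 (shut). A call has 1 to 12 rows; each row is the pose to reach, as a shift and turn from the pose measured when the call began, along the tool's axes at that moment; what a row does not reach only later rows make up. A row lasts 1/10 s, in which the tool goes at most 50 mm and 8.59 degrees, less where a joint would pass 70% of its speed; a pose out of reach is approached as far as the arm can. A call with a gripper value outside its range is refused whole. The fingers move at their own pace and stop on an object; the grip force is fixed at half the most. Time passes only in rows, so rows that repeat a pose let the fingers close. It gives the time, the measured TCP pose, the force and the opening at its end, in the units of the state.
- read_state(): the state, without advancing time (a new reading comes with each control period).
- get_image(name): name is "side" or "top"; returns the picture (400x640x3 uint8, blue, green, red); there is no depth.
- camera_params(name): a dict with "mtx" (3x3 intrinsics, pixels), "rvec" (rotation vector, rad) and "tvec" (3), from world to camera coordinates, as OpenCV has them. Camera axes: x right, y down, z forward; pixel columns grow to the right and rows downward; lengths in mm; the calibration is good to about 2 mm. A picture is of the moment at which its call begins. camera_params takes no time and is no camera call.
- job_done(): hands the job in, once; it reports no verdict.
The state is a dict: "clock": time; "joints": joint angles; "joint_vel": joint speeds; "joint_efforts": joint torques, N m; "position": TCP position; "ee_rot": TCP orientation; "contact_force": force on the tool from outside, world axes, zero at the start; "wrist_torque": the same for the moment, N m; "gripper_width": finger opening in mm.
Only numpy, scipy, OpenCV 4.12 (cv2) and the standard library are available. Lean on these libraries where they do the work, as an engineer would, in place of code of your own. Each camera call takes 0.05 s, during which the arm holds its last target.

## Working session

There is one attempt and no reset: what is moved stays moved. The work goes in short steps, Python scripts to look and compute and a tool call to move; the robot and the scene stay as the last step left them, time stands still between calls to the robot, and variables do not carry over. Pictures are saved under pics/ and viewed, and the job is handed in when it is done.

Besides the shell and the picture viewer there is one more tool, called as name(argument=value, ...), one argument or row to a line, values as JSON. send_rows: Moves the arm, as the interface text tells. Its arguments: {"type":"object","properties":{"translation":{"type":"array","items":{"type":"array","items":{"type":"number"}}},"yaw":{"type":"array","items":{"type":"number"}},"fingers":{"type":"array","items":{"type":"number"}}},"required":["translation","yaw","fingers"]}

```bash
mkdir -p pics
python3 - <<'E'
from bench import *
import cv2
for n in("side","top"):
    cv2.imwrite(f"pics/{n}0.png",get_image(n)); p=camera_params(n); print(n,p)
print(read_state())
E
```

```text
side {'mtx': array([[458.47991735,   0.        , 318.57750985],
       [  0.        , 458.47991735, 200.44928533],
       [  0.        ,   0.        ,   1.        ]]), 'rvec': array([ 0.76908546, -2.47031775,  1.23356652]), 'tvec': array([ 565.86816556,  204.99732027, 1230.81933754])}
top {'mtx': array([[421.13487206,   0.        , 319.63540549],
       [  0.        , 421.13487206, 197.91609955],
       [  0.        ,   0.        ,   1.        ]]), 'rvec': array([ 2.1389863 , -2.17237967,  0.17256615]), 'tvec': array([ 128.20495005,  565.77919863, 1414.73151074])}
{'clock': 0.1, 'joints': array([-1.09140455e+00,  3.85479864e-01,  6.74806767e-03, -4.64903997e-04,
       -1.19400018e+00, -2.58599872e-01]), 'joint_vel': array([ 9.94499122e-04, -2.51100967e-03,  2.56894731e-03,  2.39251371e-03,
        8.43657203e-05,  6.88998614e-05]), 'joint_efforts': array([-8.33311242e-05, -3.93318808e+01,  1.88930637e+01,  4.19799596e+00,
       -2.57440814e-03,  5.67423868e-06]), 'position': array([ 136.78238221, -609.30362832,  230.32076872]), 'ee_rot': array([-1.10086582e-01,  9.93921506e-01,  9.80610306e-04, -1.47555322e-04]), 'contact_force': array([-0.03385628, -0.43100019, -0.07860769]), 'wrist_torque': array([-0.01118599,  0.00156166, -0.01553909]), 'gripper_width': 85.448589327466}
```

View pics/side0.png

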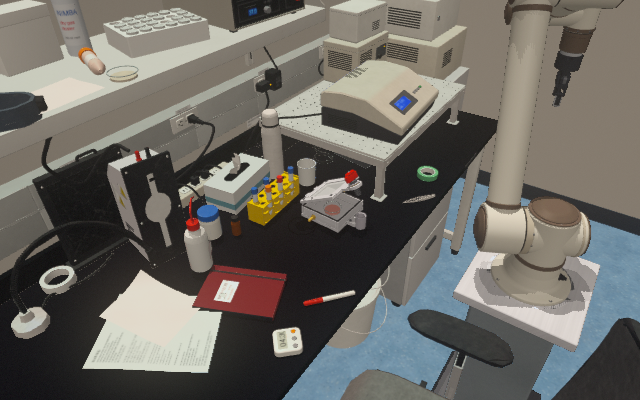

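View pics/top0.png

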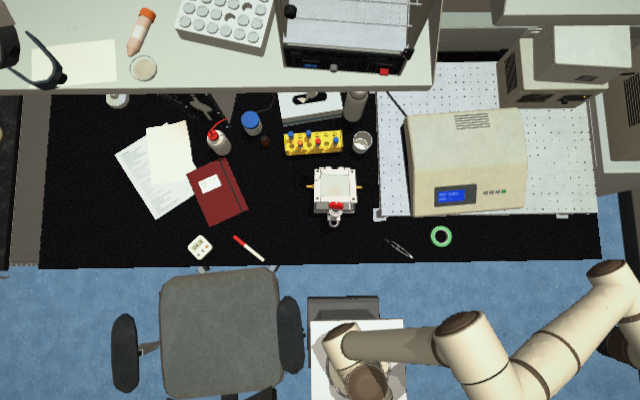

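The chamber is at top-view pixels (335,190), with its boss and red wing near (335,210). In the side view it is at (335,205), with the lid open. I'll zoom in on both.

```bash
cat > h.py <<'E'
from bench import *
import cv2, numpy as np
def P(n):
    p=camera_params(n);R=cv2.Rodrigues(p['rvec'])[0];return p['mtx'],R,np.array(p['tvec']).ravel(),p['rvec']
def proj(n,X):
    K,R,t,rv=P(n);return cv2.projectPoints(np.array(X,float).reshape(-1,1,3),rv,t,K,None)[0].reshape(-1,2)
def ray(n,u,v):
    K,R,t,_=P(n);d=R.T@np.linalg.solve(K,[u,v,1]);return -R.T@t,d/np.linalg.norm(d)
def atz(n,u,v,z):
    c,d=ray(n,u,v);return c+d*(z-c[2])/d[2]
def tri(a,b):
    Ps=[]
    for n in("top","side"):
        K,R,t,_=P(n);Ps.append(K@np.c_[R,t])
    X=cv2.triangulatePoints(Ps[0],Ps[1],np.array(a,float).reshape(2,1),np.array(b,float).reshape(2,1)).ravel();return X[:3]/X[3]
def crop(im,x,y,w,h,f,name):
    cv2.imwrite(name,cv2.resize(im[y:y+h,x:x+w],None,fx=f,fy=f,interpolation=cv2.INTER_CUBIC))
E
python3 - <<'E'
from h import *
crop(cv2.imread("pics/side0.png"),290,155,100,75,8,"pics/sc.png")
crop(cv2.imread("pics/top0.png"),290,155,100,75,8,"pics/tc.png")
for n,u,v in(("top",335,190),("top",201,246),("top",399,247),("side",335,200)):print(atz(n,u,v,50))
E
```

```text
[592.89777521  66.34182436  50.        ]
[408.85420757 520.52061485  50.        ]
[ 394.70063114 -145.91693095   50.        ]
[583.83560362  61.14309226  50.        ]
```

View pics/sc.png

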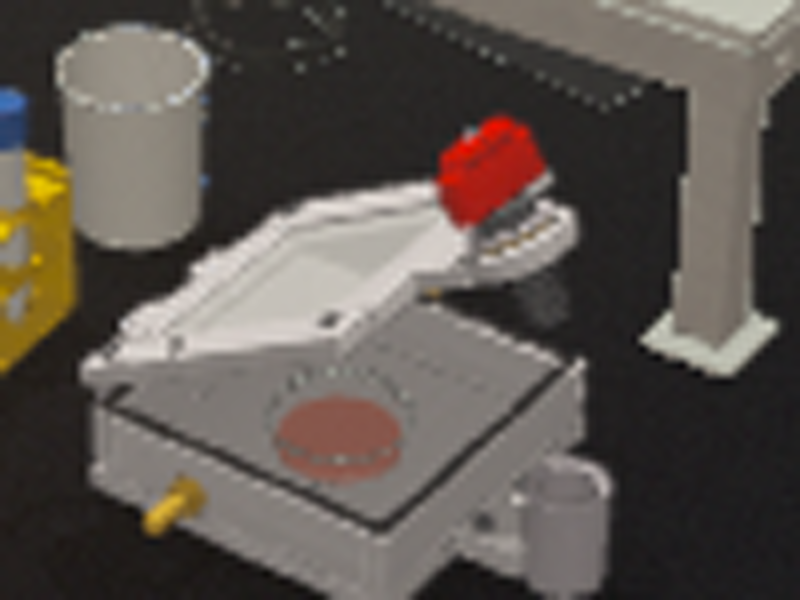

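View pics/tc.png

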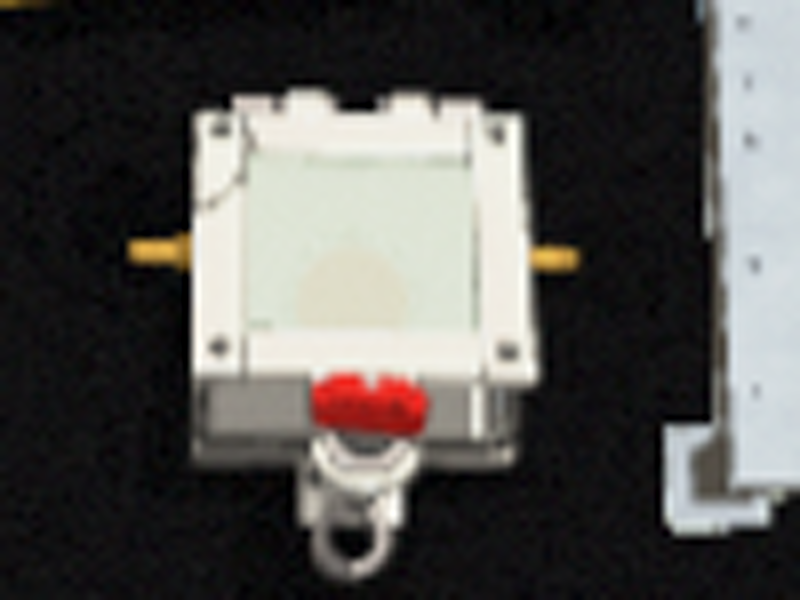

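Run:
```python
from h import *
from scipy.optimize import least_squares
def px(c): return [290+(c[0]+.5)/8-.5,155+(c[1]+.5)/8-.5]
obs=[("top",(0,0,44),(351,547)),("side",(0,0,44),(567,480)),("side",(35,70,45),(383,525)),("side",(175,70,45),(95,400)),("side",(35,-70,45),(580,362))]
def W(q,p):
    c,s=np.cos(q[2]),np.sin(q[2]);return np.array([q[0]+c*p[0]-s*p[1],q[1]+s*p[0]+c*p[1],p[2]])
# lid-plate corners in lid: hinge at (184,47): local front distance; press point 138 front => front edge 149
def L(q,p): # p: d in front of hinge, y, height above lid bottom
    a=q[3];return W(q,(184-p[0]*np.cos(a)-p[2]*np.sin(a)*-1*-1*(-1) if False else 184-p[0]*np.cos(a)+p[2]*np.sin(a),p[1],47+p[0]*np.sin(a)+p[2]*np.cos(a)))
lid=[("top",(149,70,10),(192,377)),("top",(149,-70,10),(537,383)),("side",(149,70,10),(338,345))]
def res(q):
    r=[proj(n,W(q,p))[0]-px(c) for n,p,c in obs]+[proj(n,L(q,p))[0]-px(c) for n,p,c in lid]
    return np.ravel(r)
s=least_squares(res,[520,60,0,.6],x_scale=[100,100,1,1],loss='soft_l1')
print(s.x);print(res(s.x).reshape(-1,2).round(2))
q=s.x
for y in(55,-55):print("press",y,L(q,(138,y,10)))
print("boss",W(q,(0,0,0)))
# wing tri
im=[cv2.imread(f"pics/{n}0.png").astype(int) for n in("top","side")]
cs=[]
for i,n in zip(im,("top","side")):
    m=(i[...,2]>120)&(i[...,1]<70)&(i[...,0]<70);m[:155]=0;m[232:]=0;m[:,:290]=0;m[:,390:]=0
    if n=="side": m[:,:340]=0
    else: m[:195]=0
    v,u=np.nonzero(m);cs.append((u.mean(),v.mean()));print(len(u),cs[-1])
print("wing",tri(*cs), "pred",L(q,(184,0,10-16+40)))
```

```text
[ 4.84289508e+02  7.32766649e+01 -4.25109763e-02  4.81112705e-01]
[[ 0.14 -1.24]
 [ 0.04  0.16]
 [ 0.08  1.72]
 [-0.81  0.15]
 [ 1.25 -0.64]
 [ 0.04 -0.11]
 [ 0.02  0.34]
 [ 0.05 -0.15]]
press 55 [552.86035759 125.40962891 119.72649325]
press -55 [548.18555853  15.50900902 119.72649325]
boss [484.28950847  73.27666493   0.        ]
76 (np.float64(335.60526315789474), np.float64(205.39473684210526))
117 (np.float64(350.35897435897436), np.float64(175.7863247863248))
wing [525.11189248  72.35505584 168.78851331] pred [520.87804034  71.72031307 162.2892557 ]
```

```bash
cat >> h.py <<'E'
from scipy.spatial.transform import Rotation as Rn
def shift(*targets):
    s=read_state();R=Rn.from_quat(s['ee_rot']).as_matrix()
    for T in targets: print(T,'->',(R.T@(np.array(T,float)-s['position'])/1000).round(4))
    x=R[:,0];y=R[:,1];print('toolx ang',np.degrees(np.arctan2(x[1],x[0])).round(2),'tooly ang',np.degrees(np.arctan2(y[1],y[0])).round(2),'z',R[:,2].round(4))
E
python3 - <<'E'
from h import *
shift((170,-520,300),(420,40,300),(575,130,170))
for u,v in((375,215),(413,215),(525,212)): print(atz("top",u,v,0),atz("top",u,v,150),atz("top",u,v,200))
E
```

```text
(170, -520, 300) -> [-0.0519  0.08   -0.0695]
(420, 40, 300) -> [-0.4184  0.5717 -0.0686]
(575, 130, 170) -> [-0.5894  0.6254  0.0615]
toolx ang -167.36 tooly ang 102.64 z [-5.0e-04  1.9e-03 -1.0e+00]
[509.53232977 -75.96300501   0.        ] [494.54960931 -53.38351499 150.        ] [489.55536915 -45.85701831 200.        ]
[ 507.51274261 -210.75205794    0.        ] [ 492.73493578 -174.49644913  150.        ] [ 487.80900016 -162.41124619  200.        ]
[ 5.12234795e+02 -6.11312719e+02  2.27373675e-13] [ 496.9778741  -534.41497324  150.        ] [ 491.89223375 -508.78239123  200.        ]
```

send_rows(
  translation=[
    [-0.052, 0.08, -0.07],
    [-0.052, 0.08, -0.07],
    [-0.11, 0.16, -0.07],
    [-0.16, 0.23, -0.07],
    [-0.2, 0.28, -0.07],
    [-0.24, 0.33, -0.07],
    [-0.28, 0.38, -0.07],
    [-0.31, 0.42, -0.07],
    [-0.34, 0.46, -0.07],
    [-0.37, 0.5, -0.07],
    [-0.4, 0.54, -0.07],
    [-0.418, 0.572, -0.07],
  ],
  yaw=[0, 0, 0, 0, 0, 0, 0, 4, 8, 12, 15, 15],
  fingers=[255, 255, 255, 255, 255, 255, 255, 255, 255, 255, 255, 255],
)

```text
clock: 1.3
position: [369.6, -75.9, 301.0]
ee_rot: [0.021, 1.0, 0.001, 0.0]
contact_force: [1.4, -1.8, -0.2]
gripper_width: -0.3
```

Run:
```python
from h import *
s=read_state();print(s['joints'],s['position'],s['contact_force'],s['gripper_width'])
shift((420,40,300),(572,130,170),(572,130,140))
```

```text
[ 0.23304681 -0.10903751 -0.40518031 -0.00217219 -1.27391719 -1.84484192] [369.5978793  -75.87634    301.01874362] [ 1.44771206 -1.81905489 -0.21105775] -0.3286679876943429
(420, 40, 300) -> [-0.0455  0.1179  0.0013]
(572, 130, 170) -> [-0.1936  0.2138  0.1315]
(572, 130, 140) -> [-0.1936  0.2138  0.1615]
toolx ang 177.61 tooly ang 87.61 z [ 2.0e-04  2.2e-03 -1.0e+00]
```

send_rows(
  translation=[
    [-0.02, 0.04, 0],
    [-0.04, 0.09, 0],
    [-0.07, 0.13, 0],
    [-0.11, 0.16, 0.02],
    [-0.15, 0.19, 0.06],
    [-0.1936, 0.2138, 0.1],
    [-0.1936, 0.2138, 0.13],
    [-0.1936, 0.2138, 0.1315],
    [-0.1936, 0.2138, 0.1315],
  ],
  yaw=[0, 0, 0, 0, 0, 0, 0, 0, 0],
  fingers=[255, 255, 255, 255, 255, 255, 255, 255, 255],
)

```text
clock: 2.2
position: [570.9, 129.5, 167.5]
ee_rot: [0.021, 1.0, -0.0, -0.003]
contact_force: [0.2, -0.2, -0.8]
gripper_width: -0.2
```

Run:
```python
from h import *
crop(get_image("side"),270,105,130,120,5,"pics/s1.png")
crop(get_image("top"),270,135,130,110,5,"pics/t1.png")
s=read_state();print(s['joints'],s['position'],s['contact_force'],s['gripper_width'])
# arc
x0=484.3
for a in (.65,.55,.5,.45,.35,.25,.15,.05,0): print(a, x0+184-138*np.cos(a)+10*np.sin(a)+11*(a>.05), 47+138*np.sin(a)+10*np.cos(a))
```

```text
[ 4.98220276e-01  3.67353657e-01 -1.76684117e-01 -1.32830825e-03
 -1.02374194e+00 -2.10972376e+00] [572.14167352 129.71163232 171.60880546] [-0.28572551 -0.58593099  0.76026725] -0.46672075114072986
0.65 575.4922998575906 138.47656197706402
0.55 566.8784882450948 127.65608281302603
0.5 562.9878618451705 121.93654994628373
0.45 559.3879552164428 116.02971473087655
0.35 553.0955437016162 103.71362455732607
0.25 548.0641253964761 90.83087059423062
0.15 544.3439725695621 77.51017306071711
0.05 530.9722557582014 63.884627963303274
0 530.3 57.0
```

View pics/s1.png

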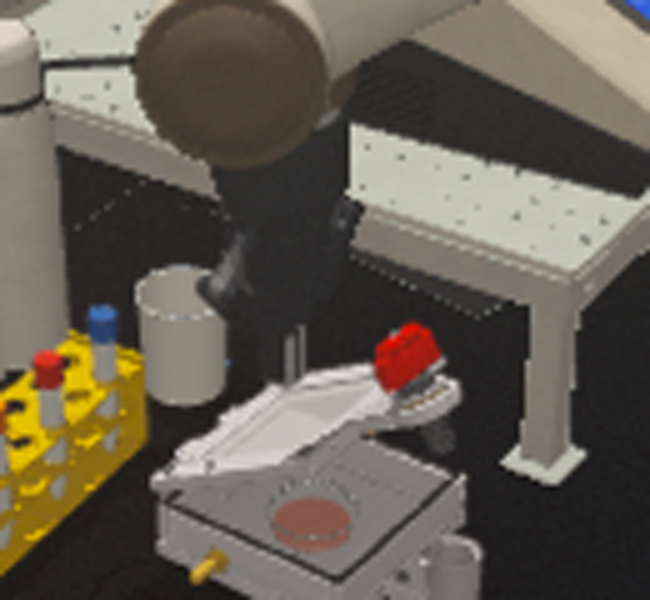

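View pics/t1.png

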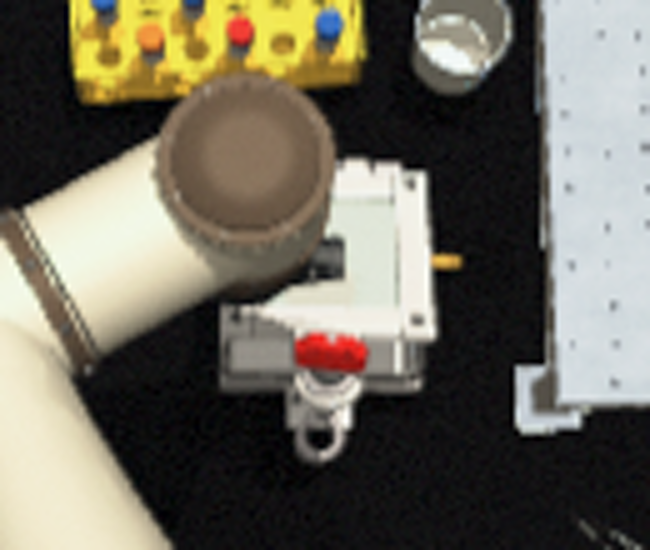

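Run:
```python
from h import *
s=read_state();p=proj("side",s['position'])[0];print(p,(p-[270,105])*5)
shift((565,130,131),(562,130,120),(556,130,107),(551,130,95),(547,130,83),(542,130,72),(537,130,65),(533,130,60),(532,130,57),(532,130,55))
```

```text
[325.85720218 179.08706313] [279.28601092 370.43531563]
(565, 130, 131) -> [ 0.0072 -0.0001  0.0406]
(562, 130, 120) -> [ 0.0102 -0.0003  0.0516]
(556, 130, 107) -> [ 0.0163 -0.0005  0.0646]
(551, 130, 95) -> [ 0.0213 -0.0008  0.0766]
(547, 130, 83) -> [ 0.0253 -0.001   0.0886]
(542, 130, 72) -> [ 0.0303 -0.0012  0.0995]
(537, 130, 65) -> [ 0.0353 -0.0014  0.1065]
(533, 130, 60) -> [ 0.0393 -0.0016  0.1115]
(532, 130, 57) -> [ 0.0403 -0.0017  0.1145]
(532, 130, 55) -> [ 0.0404 -0.0017  0.1165]
toolx ang 177.63 tooly ang 87.63 z [ 0.0021  0.0024 -1.    ]
```

send_rows(
  translation=[
    [0.004, 0, 0.02],
    [0.007, 0, 0.035],
    [0.008, 0, 0.042],
    [0.009, 0, 0.047],
    [0.01, 0, 0.052],
    [0.013, 0, 0.058],
    [0.016, 0, 0.064],
    [0.019, 0, 0.07],
    [0.021, 0, 0.076],
  ],
  yaw=[0, 0, 0, 0, 0, 0, 0, 0, 0],
  fingers=[255, 255, 255, 255, 255, 255, 255, 255, 255],
)

```text
clock: 3.2
position: [551.1, 130.9, 95.4]
ee_rot: [0.021, 1.0, 0.001, 0.001]
contact_force: [-0.7, 0.8, 4.0]
gripper_width: 0.2
```

Run:
```python
from h import *
crop(get_image("side"),270,105,130,120,5,"pics/s2.png")
s=read_state();print(s['position'],s['contact_force'])
shift((547,130,83),(542,130,72),(537,130,65),(533,130,60),(532,130,57),(532,130,55))
```

```text
[550.18239949 130.69459444  94.05648718] [-0.08981098  0.4529175  -0.43279633]
(547, 130, 83) -> [ 0.0032 -0.0009  0.0111]
(542, 130, 72) -> [ 0.0082 -0.0011  0.0221]
(537, 130, 65) -> [ 0.0131 -0.0013  0.0291]
(533, 130, 60) -> [ 0.0171 -0.0015  0.0341]
(532, 130, 57) -> [ 0.0181 -0.0015  0.0371]
(532, 130, 55) -> [ 0.0181 -0.0015  0.0391]
toolx ang 177.61 tooly ang 87.61 z [ 3.0e-04  2.2e-03 -1.0e+00]
```

View pics/s2.png

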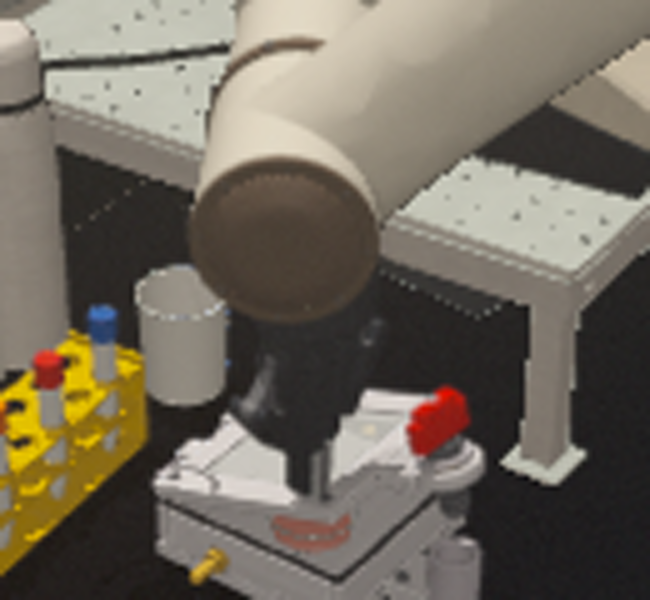

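The lid is following the fingers down. The finger contact is at crop (315,495) and the bolt is over the boss at (455,500). I'll keep pushing.

send_rows(
  translation=[
    [0.002, 0, 0.006],
    [0.003, 0, 0.012],
    [0.006, 0, 0.017],
    [0.008, 0, 0.022],
    [0.011, 0, 0.026],
    [0.014, 0, 0.03],
    [0.016, 0, 0.033],
    [0.018, 0, 0.036],
    [0.018, 0, 0.038],
    [0.018, 0, 0.039],
    [0.018, 0, 0.039],
  ],
  yaw=[0, 0, 0, 0, 0, 0, 0, 0, 0, 0, 0],
  fingers=[255, 255, 255, 255, 255, 255, 255, 255, 255, 255, 255],
)

```text
clock: 4.35
position: [534.6, 132.5, 58.8]
ee_rot: [0.02, 1.0, 0.002, 0.003]
contact_force: [-1.1, -0.5, 19.5]
gripper_width: -0.1
```

Run:
```python
from h import *
crop(get_image("side"),270,105,130,120,5,"pics/s3.png")
s=read_state();print(s['position'],s['contact_force'])
```

```text
[534.60941236 132.55933465  58.78654939] [-2.08365254  0.45278342 19.54643994]
```

View pics/s3.png

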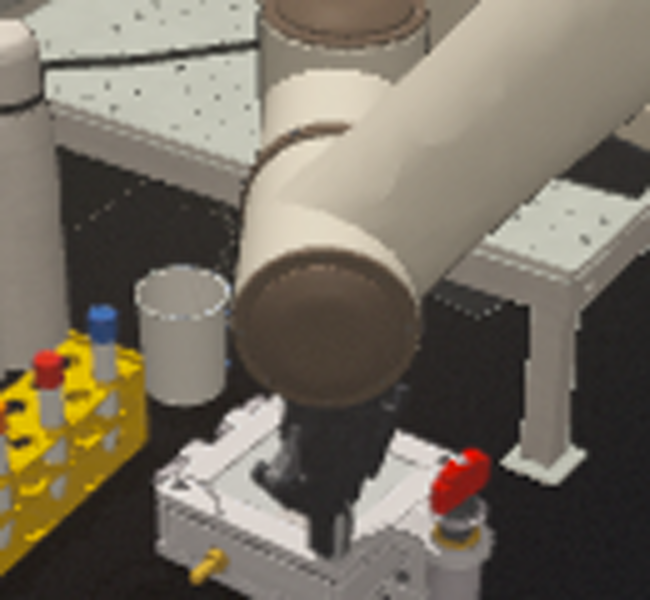

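send_rows(
  translation=[
    [0, 0, -0.03],
    [0, 0, -0.07],
    [0, 0.02, -0.11],
    [0, 0.05, -0.14],
    [0, 0.08, -0.14],
    [0, 0.08, -0.14],
    [0, 0.08, -0.14],
    [0, 0.08, -0.14],
    [0, 0.08, -0.14],
    [0, 0.08, -0.14],
  ],
  yaw=[0, 0, 0, -8, -16, -24, -32, -40, -48, -56],
  fingers=[255, 255, 255, 130, 130, 130, 130, 130, 130, 130],
)

```text
clock: 5.4
position: [535.5, 211.6, 197.7]
ee_rot: [-0.454, 0.891, 0.001, 0.002]
contact_force: [0.8, 0.2, 0.6]
gripper_width: 41.9
```

Run:
```python
from h import *
i=get_image("side");cv2.imwrite("pics/side4.png",i);crop(i,290,155,100,75,8,"pics/s4.png")
i=get_image("top");cv2.imwrite("pics/top4.png",i);crop(i,290,155,100,75,8,"pics/t4.png")
s=read_state();print(s['joints'],s['position'],s['contact_force'],s['gripper_width'])
```

```text
[ 6.57227769e-01  3.25832995e-01 -1.68810261e-01 -1.99794506e-04
 -1.07163188e+00 -1.29086301e+00] [535.71165051 211.61288863 197.81647817] [0.04139271 0.13202141 0.05993311] 42.05541212570517
```

View pics/s4.png

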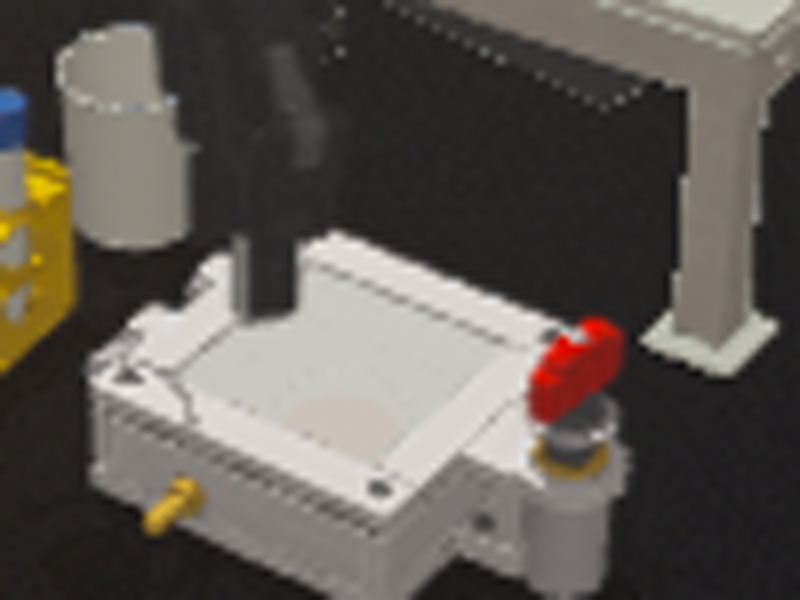

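View pics/t4.png

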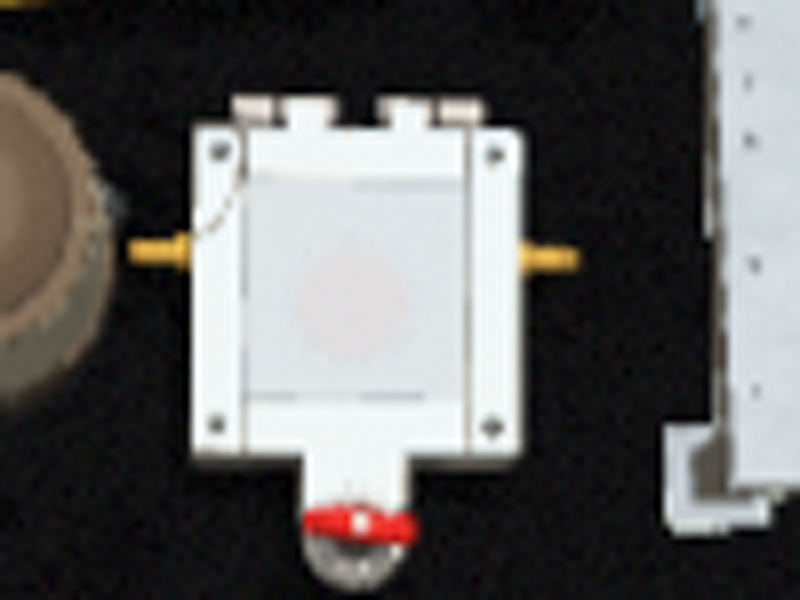

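```bash
cat >> h.py <<'E'
from scipy.optimize import minimize
def redmask(im,u0=345,v0=150,u1=380,v1=240):
    i=im.astype(int);m=np.clip((i[...,2]-np.maximum(i[...,1],i[...,0])-30)/120.,0,1)
    w=np.zeros_like(m);w[v0:v1,u0:u1]=1;return m*w
def verts(x,y,z,a):
    c,s=np.cos(a),np.sin(a);A=[];
    parts=[[(p,q,r) for p in(-6,6) for q in(-23,23) for r in(-14,4.7)],[(p,q,r) for p in(-6,6) for q in(-17,17) for r in(4.7,14)]]
    return [np.array([[x+c*p-s*q,y+s*p+c*q,z+r] for p,q,r in P_]) for P_ in parts]
def sil(n,q,box,f=8):
    u0,v0,u1,v1=box;W=np.zeros(((v1-v0)*f,(u1-u0)*f),np.uint8)
    for V in verts(*q):
        p=(proj(n,V)-[u0-.5,v0-.5])*f
        cv2.fillConvexPoly(W,cv2.convexHull(np.round(p).astype(np.int32)),255)
    return cv2.resize(W,None,fx=1/f,fy=1/f,interpolation=cv2.INTER_AREA)/255.
def fitwing(ims,q0,free=(0,1,2,3)):
    B={"top":(318,195,352,240),"side":(345,185,380,222)}
    M={n:redmask(im,*B[n])[B[n][1]:B[n][3],B[n][0]:B[n][2]] for n,im in ims.items()}
    M={n:np.clip(m*1.3,0,1) for n,m in M.items()}
    free=list(free)
    def c(d):
        q=np.array(q0,float);q[free]+=np.array(d)*np.array([1,1,1,.05])[free];return sum(((sil(n,q,B[n])-M[n])**2).sum() for n in M)
    best=None
    for s in(3,1.5):
        x0=np.zeros(len(free)) if best is None else best.x
        best=minimize(c,x0,method="Nelder-Mead",options=dict(initial_simplex=np.vstack([x0,x0+np.eye(len(free))*s])))
    q=np.array(q0,float);q[free]+=best.x*np.array([1,1,1,.05])[free];return q,best.fun
E
python3 - <<'E'
from h import *
I={n:cv2.imread(f"pics/{n}4.png") for n in("top","side")}
for n in I: m=redmask(I[n],*(dict(top=(318,195,352,240),side=(345,185,380,222))[n]));v,u=np.nonzero(m>.3);print(n,u.min(),u.max(),v.min(),v.max(),m.sum())
for a in(-.3,0,.1):
    print(fitwing(I,(484,73,97,a)))
for n in I: print(n,fitwing({n:I[n]},(484,73,97,-.04),(0,1,3) if n=="top" else (1,2,3)))
E
```

```text
top 328 341 218 222 44.92499999999999
side 356 367 195 207 68.025
(array([ 4.85038427e+02,  7.30119735e+01,  9.83977696e+01, -4.05117138e-02]), np.float64(28.746667894559778))
(array([ 4.84730044e+02,  7.22918488e+01,  9.92387187e+01, -3.39003036e-02]), np.float64(28.99125766772395))
(array([ 4.85334090e+02,  7.27965600e+01,  9.86216779e+01, -5.55974845e-02]), np.float64(28.991435291714723))Traceback (most recent call last):
  File "<stdin>", line 6, in <module>
  File "h.py", line 47, in fitwing
    best=minimize(c,x0,method="Nelder-Mead",options=dict(initial_simplex=np.vstack([x0,x0+np.eye(len(free))*s])))
    res = _minimize_neldermead(fun, x0, args, callback, bounds=bounds,
                               **options)
    fxr = func(xr)
    fx = function(np.copy(x), *(wrapper_args + args))
  File "h.py", line 43, in c
    q=np.array(q0,float);q[free]+=np.array(d)*np.array([1,1,1,.05])[free];return sum(((sil(n,q,B[n])-M[n])**2).sum() for n in M)
                                                                                 ~~~^^^^^^^^^^^^^^^^^^^^^^^^^^^^^^^^^^^^^^^^^^^^
  File "h.py", line 43, in <genexpr>
    q=np.array(q0,float);q[free]+=np.array(d)*np.array([1,1,1,.05])[free];return sum(((sil(n,q,B[n])-M[n])**2).sum() for n in M)
                                                                                       ~~~^^^^^^^^^^
  File "h.py", line 34, in sil
    p=(proj(n,V)-[u0-.5,v0-.5])*f
       ~~~~^^^^^
  File "h.py", line 6, in proj
    K,R,t,rv=P(n);return cv2.projectPoints(np.array(X,float).reshape(-1,1,3),rv,t,K,None)[0].reshape(-1,2)
             ~^^^
  File "h.py", line 4, in P
    p=camera_params(n);R=cv2.Rodrigues(p['rvec'])[0];return p['mtx'],R,np.array(p['tvec']).ravel(),p['rvec']
ValueError: time passes only in moves, steps and waits
```

```bash
sed -i 's/^def P(n):/import functools\n@functools.lru_cache\ndef P(n):/' h.py
python3 - <<'E'
from h import *
shift((485,73,150),(485,73,88))
E
```

```text
(485, 73, 150) -> [ 0.1419 -0.0412  0.0472]
(485, 73, 88) -> [ 0.1422 -0.0411  0.1092]
toolx ang -126.31 tooly ang 143.69 z [ 0.0035  0.0029 -1.    ]
```

send_rows(
  translation=[
    [0.03, -0.01, 0],
    [0.07, -0.02, 0.01],
    [0.11, -0.03, 0.02],
    [0.142, -0.041, 0.03],
    [0.142, -0.041, 0.04],
    [0.142, -0.041, 0.047],
    [0.142, -0.041, 0.047],
  ],
  yaw=[-7, -14, -21, -28, -33, -33, -33],
  fingers=[130, 130, 130, 130, 130, 130, 130],
)

```text
clock: 6.2
position: [484.0, 72.9, 149.1]
ee_rot: [-0.685, 0.729, 0.0, 0.001]
contact_force: [0.1, -0.1, -0.4]
gripper_width: 41.9
```

Run:
```python
from h import *
i=get_image("side");cv2.imwrite("pics/side5.png",i);crop(i,290,125,100,100,6,"pics/s5.png")
s=read_state();print(s['joints'],s['position'],s['contact_force'],s['gripper_width'])
shift((485,73,88))
```

```text
[ 0.48149636  0.23644366 -0.43428774 -0.00133965 -0.89699718 -0.54080244] [484.68848354  73.30891536 149.74312128] [ 0.33257646 -0.405058    0.22076906] 41.823711490313556
(485, 73, 88) -> [ 0.0004 -0.0002  0.0617]
toolx ang -93.45 tooly ang 176.55 z [ 0.0022  0.0023 -1.    ]
```

View pics/s5.png

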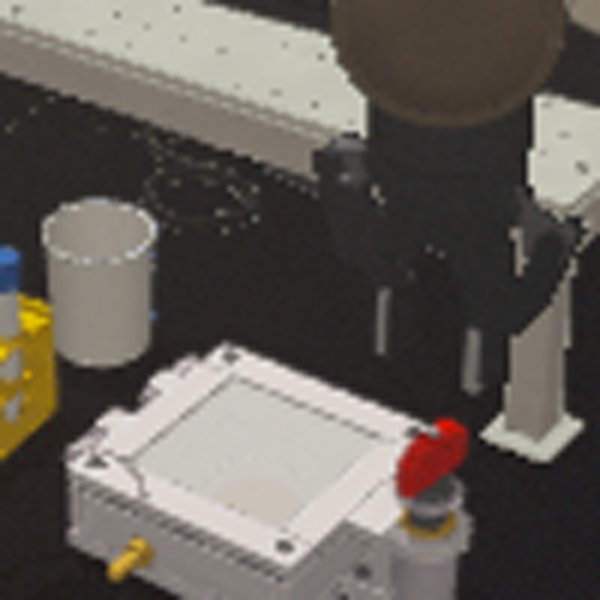

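send_rows(
  translation=[
    [0, 0, 0.02],
    [0, 0, 0.04],
    [0, 0, 0.055],
    [0, 0, 0.062],
    [0, 0, 0.062],
    [0, 0, 0.062],
    [0, 0, 0.062],
    [0, 0, 0.062],
  ],
  yaw=[0, 0, 0, 0, 0, 0, 0, 0],
  fingers=[130, 130, 130, 130, 170, 205, 205, 205],
)

```text
clock: 7.05
position: [485.0, 73.8, 88.4]
ee_rot: [-0.685, 0.728, 0.0, 0.002]
contact_force: [-1.4, 1.3, -0.6]
gripper_width: 16.8
```

Run:
```python
from h import *
i=get_image("side");cv2.imwrite("pics/side6.png",i);crop(i,320,155,75,75,8,"pics/s6.png")
s=read_state();print(s['joints'],s['position'],s['contact_force'],s['wrist_torque'],s['gripper_width'])
```

```text
[ 0.48189951  0.31974655 -0.50811683 -0.00193553 -0.73869249 -0.54087124] [484.97255311  73.75466466  88.31128851] [-1.2435527   2.16114915 -0.21586977] [ 0.41465796  0.3419177  -0.07621538] 16.657956730369218
```

View pics/s6.png

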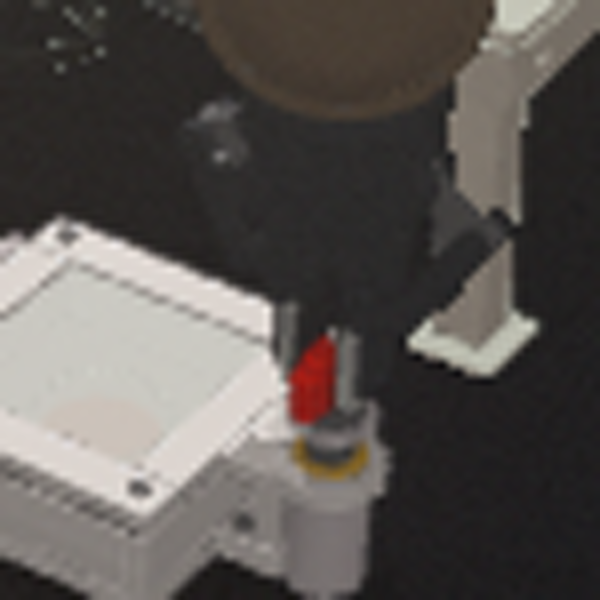

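send_rows(
  translation=[
    [0, 0, 0],
    [0, 0, 0],
    [0, 0, 0],
    [0, 0, 0],
    [0, 0, 0],
    [0, 0, 0],
    [0, 0, 0],
  ],
  yaw=[0, -4, -8, -12, -16, -20, -20],
  fingers=[212, 212, 212, 212, 212, 212, 212],
)

```text
clock: 7.8
position: [483.8, 73.5, 88.3]
ee_rot: [0.802, -0.598, -0.0, -0.001]
contact_force: [-3.2, 1.0, 1.2]
gripper_width: 14.7
```

```bash
cat > look.py <<'E'
from h import *
import sys
k=sys.argv[1]
i=get_image("side");cv2.imwrite(f"pics/side{k}.png",i);crop(i,330,180,60,50,10,f"pics/s{k}.png")
s=read_state();print(s['clock'],s['joints'][5],s['position'],s['contact_force'],s['wrist_torque'],s['gripper_width'])
E
python3 look.py 7
```

```text
7.85 -0.19242932692436412 [483.9224426   73.4631792   88.28047044] [-3.52791959  1.52661524  1.84017696] [ 0.3393469   1.29533943 -0.01435764] 14.678550764602523
```

View pics/s7.png

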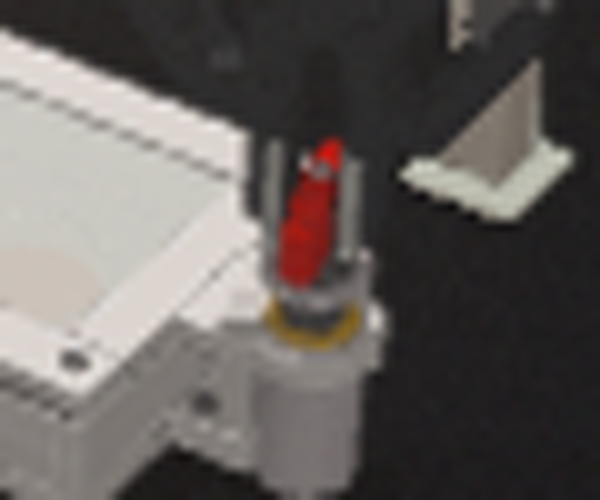

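send_rows(
  translation=[
    [0, 0.001, 0],
    [0, 0.001, 0],
    [0, 0.001, 0],
    [0, 0.001, 0],
    [0, 0.001, 0],
    [0, 0.001, 0],
  ],
  yaw=[-3, -6, -10, -14, -15, -15],
  fingers=[212, 212, 212, 212, 212, 212],
)

```text
clock: 8.45
position: [483.3, 73.2, 88.5]
ee_rot: [0.872, -0.489, 0.0, -0.002]
contact_force: [-1.0, 0.6, 1.1]
gripper_width: 14.4
```

```bash
python3 look.py 8
```

```text
8.5 0.06753196592530396 [483.31711475  73.17699252  88.49382681] [-1.03423345  0.5056108   1.62923275] [ 0.13894383  0.44978373 -0.01858207] 14.383857325759589
```

View pics/s8.png

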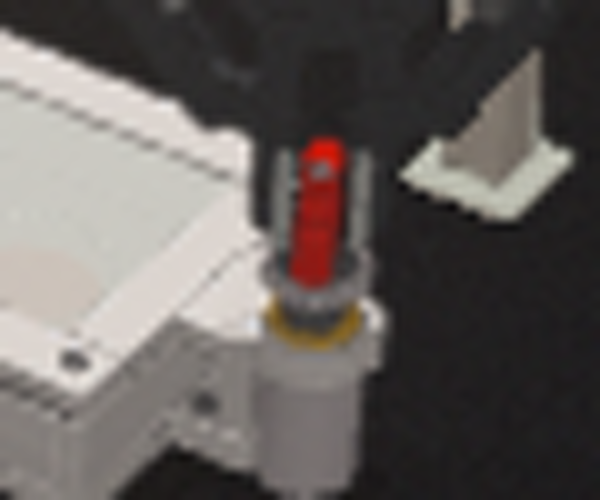

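send_rows(
  translation=[
    [0, 0, 0],
    [0, 0, 0],
    [0, 0, 0],
    [0, 0, 0],
    [0, 0, 0],
    [0, 0, 0],
  ],
  yaw=[-3, -6, -10, -14, -15, -15],
  fingers=[212, 212, 212, 212, 212, 212],
)

```text
clock: 9.1
position: [483.8, 73.2, 88.6]
ee_rot: [0.928, -0.372, 0.001, -0.002]
contact_force: [-0.5, -0.3, -0.3]
gripper_width: 14.5
```

```bash
python3 look.py 9
```

```text
9.15 0.32786941820879417 [483.78500584  73.18151282  88.57913401] [0.09748566 0.20520686 0.19383789] [-0.11470292  0.07287737 -0.00274752] 14.618781442967064
```

View pics/s9.png

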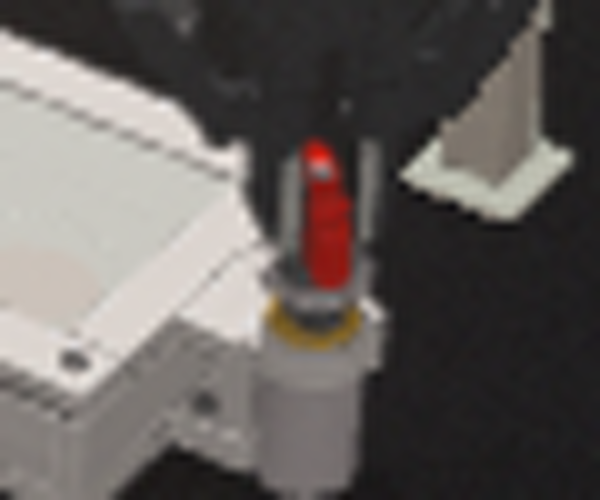

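send_rows(
  translation=[
    [0, 0, 0],
    [0, 0, 0],
    [0, 0, 0],
    [0, 0, 0],
    [0, 0, 0],
    [0, 0, 0],
  ],
  yaw=[-3, -6, -10, -14, -15, -15],
  fingers=[212, 212, 212, 212, 212, 212],
)

```text
clock: 9.75
position: [483.7, 73.1, 88.4]
ee_rot: [0.969, -0.248, 0.001, -0.002]
contact_force: [-0.1, -1.1, -1.2]
gripper_width: 14.3
```

```bash
python3 look.py 10
```

```text
9.8 0.5881004860768145 [483.65709546  73.06699506  88.43114195] [-0.32910034 -1.11201783 -1.83333207] [-0.13162692  0.14168066 -0.04574311] 14.404563372192731
```

View pics/s10.png

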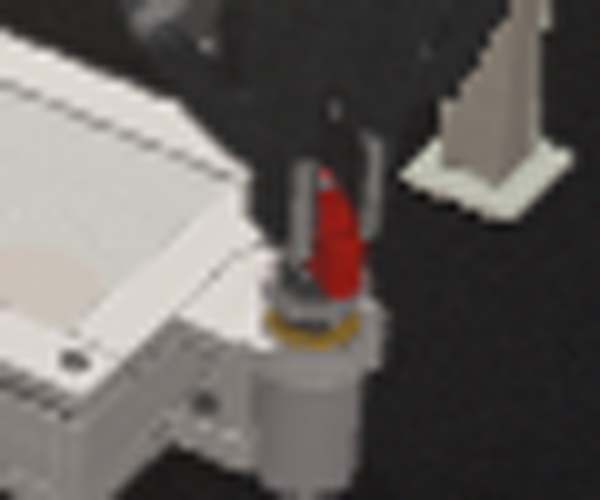

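send_rows(
  translation=[
    [0, 0, 0],
    [0, 0, 0],
    [0, 0, 0],
  ],
  yaw=[0, 0, 0],
  fingers=[195, 195, 195],
)

```text
clock: 10.1
position: [484.1, 73.3, 88.8]
ee_rot: [0.969, -0.248, 0.001, -0.002]
contact_force: [0.3, 0.9, -0.1]
gripper_width: 19.9
```

```bash
python3 look.py 11
python3 - <<'E'
import cv2,numpy as np
a=[cv2.imread(f"pics/s{k}.png")[200:400,200:420] for k in(8,9,10,11)]
cv2.imwrite("pics/cmp.png",cv2.resize(np.hstack(a),(800,182*1)))
E
```

```text
10.15 0.5878296661640099 [484.00913866  73.25832398  88.67997693] [-0.05279173 -0.38335433  0.64889671] [ 0.00263554  0.02839545 -0.00300029] 19.689689341653967
```

View pics/s11.png

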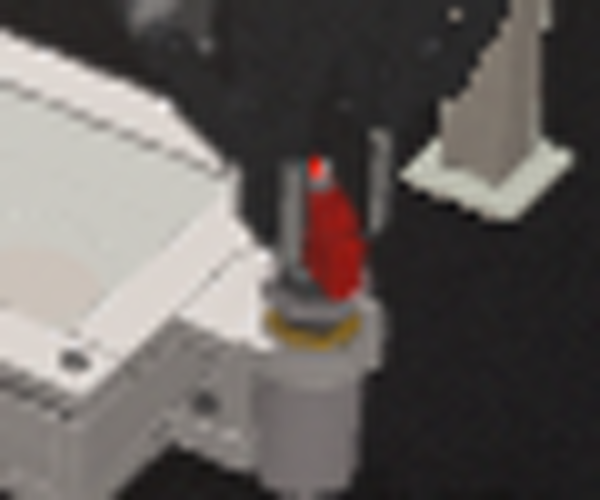

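View pics/cmp.png

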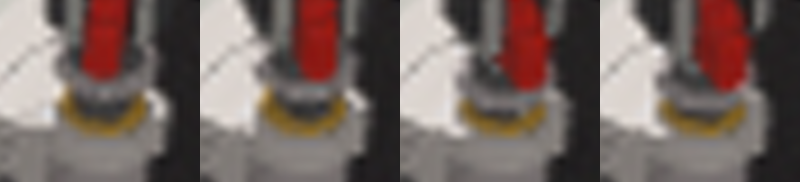

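Run:
```python
from h import *
print((proj("side",(484.3,73.3,65))-proj("side",(484.3,73.3,60)))/5, proj("side",(484.3,73.3,66)))
g={k:cv2.cvtColor(cv2.imread(f"pics/side{k}.png"),cv2.COLOR_BGR2GRAY) for k in("4","7","8","9","10","11")}
for k in g: print(k,g[k][203:218,361], g[k][203:218,363])
```

```text
[[ 0.01588668 -0.26414537]] [[360.81286453 208.94826201]]
4 [ 58  60  59  55  63  67 107 116  70  57  77 108 123 132 130] [ 60  60  59  56  60  82 106 107  55  73  95 111 124 134 131]
7 [ 60  59  56  58  58  62 108 124  68  57  79 108 125 134 132] [ 61  60  74  55  61  83 106 100  55  73  94 112 124 136 133]
8 [ 66  64  60  60  61  67 107 122  69  59  77 108 124 134 130] [ 52  54  55  56  61  85 106 101  55  71  94 111 124 135 131]
9 [ 57  56  56  57  61  66 107 113  65  53  83 108 124 134 131] [ 65  62  60  60  60  67 107 123  55  69  95 112 124 135 132]
10 [ 70  57  62  56  61  56  63  94 111  68  77 109 124 134 130] [ 60  62  60  60  60  59  66 106 115 106  95 112 124 136 132]
11 [ 57  53  53  56  62  58  65  95 112  69  78 108 123 134 131] [ 61  60  61  59  60  60  65  93 113  78  95 111 124 135 132]
```

send_rows(
  translation=[
    [0, 0, 0.002],
    [0, 0, 0.0045],
    [0, 0, 0.0045],
    [0, 0, 0.0045],
    [0, 0, 0.0045],
    [0, 0, 0.0045],
    [0, 0, 0.005],
    [0, 0, 0.005],
    [0, 0, 0.005],
    [0, 0, 0.005],
    [0, 0, 0.0055],
    [0, 0, 0.0055],
  ],
  yaw=[0, 0, 0, 5, 10, 16, 22, 28, 34, 40, 45, 45],
  fingers=[205, 212, 212, 212, 212, 212, 212, 212, 212, 212, 212, 212],
)

```text
clock: 11.35
position: [483.5, 72.9, 83.0]
ee_rot: [0.8, -0.6, 0.0, -0.002]
contact_force: [-2.0, -1.2, 1.5]
gripper_width: 14.2
```

```bash
python3 look.py 12
```

```text
11.4 -0.19579570853569522 [483.56169783  72.97344416  83.00192536] [-0.64418418 -0.86995858  2.124018  ] [-0.37839502  0.35191979  0.02839313] 14.568342292440272
```

View pics/s12.png

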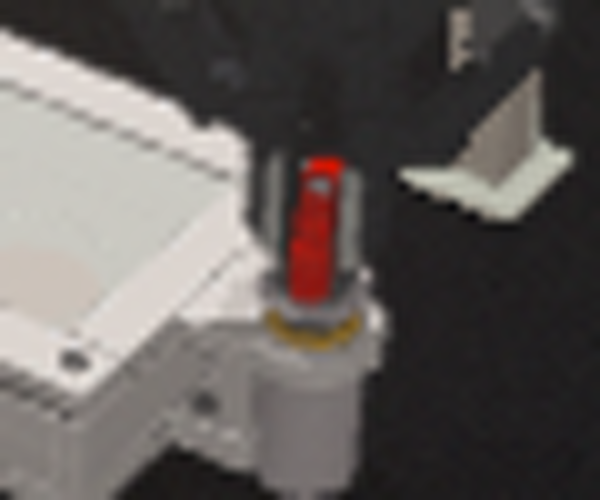

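send_rows(
  translation=[
    [0, 0, 0],
    [0, 0, 0],
    [0, 0, 0],
    [0, 0, 0.0005],
    [0, 0, 0.0005],
    [0, 0, 0.0005],
    [0, 0, 0.0005],
    [0, 0, 0.001],
    [0, 0, 0.001],
    [0, 0, 0.001],
    [0, 0, 0.001],
    [0, 0, 0.001],
  ],
  yaw=[6, 12, 18, 24, 30, 36, 42, 48, 54, 60, 66, 70],
  fingers=[212, 212, 212, 212, 212, 212, 212, 212, 212, 212, 212, 212],
)

```text
clock: 12.6
position: [482.9, 73.0, 81.9]
ee_rot: [-0.311, 0.95, 0.001, 0.001]
contact_force: [-2.5, -0.2, 0.9]
gripper_width: 14.0
```

send_rows(
  translation=[
    [0, 0, 0],
    [0, 0, 0],
    [0, 0, 0],
    [0, 0, 0.0005],
    [0, 0, 0.0005],
    [0, 0, 0.0005],
    [0, 0, 0.0005],
    [0, 0, 0.001],
    [0, 0, 0.001],
    [0, 0, 0.001],
    [0, 0, 0.001],
    [0, 0, 0.001],
  ],
  yaw=[6, 12, 18, 24, 30, 36, 42, 48, 54, 60, 65, 65],
  fingers=[212, 212, 212, 212, 212, 212, 212, 212, 212, 212, 212, 212],
)

```text
clock: 13.8
position: [483.1, 73.4, 80.9]
ee_rot: [0.247, 0.969, 0.002, 0.0]
contact_force: [-0.2, 1.0, 0.1]
gripper_width: 14.6
```

```bash
python3 look.py 13
```

```text
13.85 -2.5504185365009073 [483.29592691  73.31135124  80.90792275] [ 0.61637384 -0.52973223 -0.28804083] [ 0.04085716 -0.01596463  0.04372503] 14.377223109434135
```

View pics/s13.png

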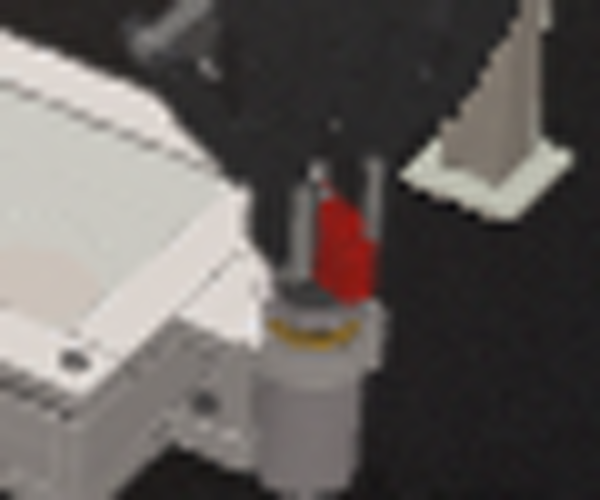

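send_rows(
  translation=[
    [0, 0, 0],
    [0, 0, 0],
    [0, 0, 0],
    [0, 0, 0],
    [0, 0, 0],
    [0, 0, 0],
    [0, 0, 0],
    [0, 0, 0],
    [0, 0, 0],
    [0, 0, 0],
    [0, 0, 0],
    [0, 0, 0],
  ],
  yaw=[0, 0, 0, 0, -8, -16, -24, -32, -40, -48, -56, -60],
  fingers=[50, 50, 50, 50, 50, 50, 50, 50, 50, 50, 50, 50],
)

```text
clock: 15.05
position: [483.3, 73.3, 80.9]
ee_rot: [-0.273, 0.962, 0.001, 0.001]
contact_force: [0.2, -0.5, -0.6]
gripper_width: 68.7
```

send_rows(
  translation=[
    [0, 0, 0],
    [0, 0, 0],
    [0, 0, 0],
    [0, 0, 0],
    [0, 0, 0],
    [0, 0, 0],
    [0, 0, 0],
    [0, 0, 0],
    [0, 0, 0],
  ],
  yaw=[-8, -16, -24, -32, -40, -48, -56, -60, -60],
  fingers=[50, 50, 50, 50, 50, 50, 50, 50, 50],
)

```text
clock: 15.95
position: [483.4, 73.3, 80.9]
ee_rot: [0.717, -0.697, -0.0, -0.002]
contact_force: [0.1, -0.4, 0.2]
gripper_width: 68.7
```

send_rows(
  translation=[
    [0, 0, 0],
    [0, 0, 0],
    [0, 0, 0],
    [0, 0, 0],
    [0, 0, 0],
    [0, 0, 0],
    [0, 0, 0],
    [0, 0, 0],
    [0, 0, 0],
  ],
  yaw=[-8, -16, -24, -32, -40, -48, -56, -60, -60],
  fingers=[50, 50, 50, 50, 50, 50, 50, 50, 50],
)

```text
clock: 16.85
position: [483.4, 73.3, 80.9]
ee_rot: [0.969, -0.245, 0.001, -0.002]
contact_force: [-0.1, -0.1, 0.3]
gripper_width: 68.6
```

```bash
python3 look.py 14; python3 -c "
from h import *
shift((484,73.3,80.5))"
```

```text
16.9 0.593184178957059 [483.39676157  73.25396753  80.92772528] [-0.01012281  0.21630365  1.18350581] [ 0.00902539  0.07907083 -0.01915117] 68.66471381468612
(484, 73.3, 80.5) -> [ 0.0005 -0.0003  0.0004]
toolx ang -28.47 tooly ang -118.47 z [ 0.0021  0.0028 -1.    ]
```

View pics/s14.png

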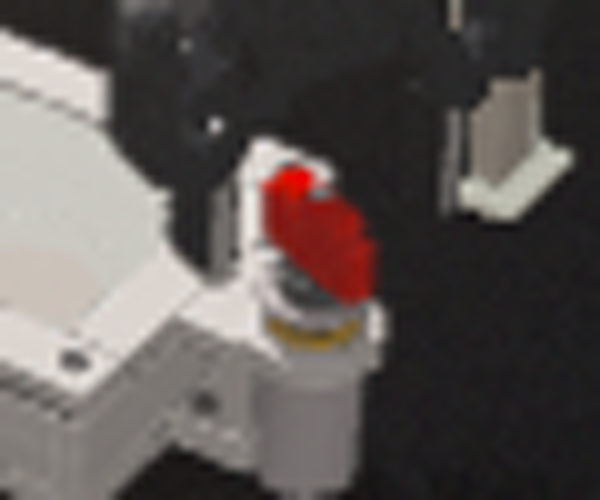

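send_rows(
  translation=[
    [0.0, 0, 0],
    [0, 0, 0],
    [0, 0, 0],
    [0, 0, 0],
    [0, 0, 0],
    [0, 0, 0],
    [0, 0, 0],
    [0, 0, 0.0005],
    [0, 0, 0.0005],
    [0, 0, 0.0005],
    [0, 0, 0.001],
    [0, 0, 0.001],
  ],
  yaw=[0, 0, 0, 0, 0, 6, 12, 18, 24, 30, 36, 40],
  fingers=[130, 180, 212, 212, 212, 212, 212, 212, 212, 212, 212, 212],
)

```text
clock: 18.1
position: [483.3, 73.2, 80.1]
ee_rot: [0.826, -0.564, 0.0, -0.002]
contact_force: [0.3, -0.2, 2.3]
gripper_width: 14.3
```

send_rows(
  translation=[
    [0, 0, 0],
    [0, 0, 0],
    [0, 0, 0],
    [0, 0, 0.0005],
    [0, 0, 0.0005],
    [0, 0, 0.0005],
    [0, 0, 0.0005],
    [0, 0, 0.001],
    [0, 0, 0.001],
    [0, 0, 0.001],
    [0, 0, 0.001],
    [0, 0, 0.001],
  ],
  yaw=[6, 12, 18, 24, 30, 36, 42, 48, 54, 60, 66, 70],
  fingers=[212, 212, 212, 212, 212, 212, 212, 212, 212, 212, 212, 212],
)

```text
clock: 19.3
position: [483.2, 73.2, 79.1]
ee_rot: [-0.351, 0.936, 0.001, 0.001]
contact_force: [-0.6, 0.7, 1.2]
gripper_width: 14.6
```

send_rows(
  translation=[
    [0, 0, 0],
    [0, 0, 0],
    [0, 0, 0],
    [0, 0, 0.0005],
    [0, 0, 0.0005],
    [0, 0, 0.0005],
    [0, 0, 0.0005],
    [0, 0, 0.001],
    [0, 0, 0.001],
    [0, 0, 0.001],
    [0, 0, 0.001],
    [0, 0, 0.001],
  ],
  yaw=[6, 12, 18, 24, 30, 36, 42, 48, 54, 60, 66, 70],
  fingers=[212, 212, 212, 212, 212, 212, 212, 212, 212, 212, 212, 212],
)

```text
clock: 20.5
position: [483.1, 73.3, 78.0]
ee_rot: [0.251, 0.968, 0.001, 0.0]
contact_force: [0.1, 0.7, -0.2]
gripper_width: 14.2
```

```bash
python3 look.py 15
python3 - <<'E'
import cv2
for k in("9","11","12","13","14","15"):
    g=cv2.cvtColor(cv2.imread(f"pics/side{k}.png"),cv2.COLOR_BGR2GRAY);print(k,g[203:218,359],g[203:218,361])
E
```

```text
20.55 -2.5601998697177453 [483.10782114  73.29317334  78.00507293] [-1.17077705  0.05977066 -0.48001408] [ 0.14204276  0.1015085  -0.01829585] 14.23812462383943
9 [ 97  98  73  60  60  73 102  95  66  80  97 113 125 133 130] [ 57  56  56  57  61  66 107 113  65  53  83 108 124 134 131]
11 [111 111 112  93  89  62  75 105 113  63  97 111 125 133 130] [ 57  53  53  56  62  58  65  95 112  69  78 108 123 134 131]
12 [ 50  65  63  62  56  60  68  98 128  71  87 114 152 143 129] [ 62  60  65  63  61  57  62  82 110  74  81 107 123 134 131]
13 [ 98  98  97 100 104  75  59  74 102 100  88 111 125 132 130] [ 68  67  66  59  63  55  62  65 108 114  76 109 124 133 131]
14 [ 58  56  58  62  73  86  58  90 164 100  88 112 125 134 129] [ 56  54  57  57  59  57  61  64 106 114  77 108 124 133 131]
15 [ 98  99  99  99 103 102  58  61  87 111 104 113 125 133 130] [ 68  67  65  62  57  55  56  62  75 107 107 109 124 133 132]
```

View pics/s15.png

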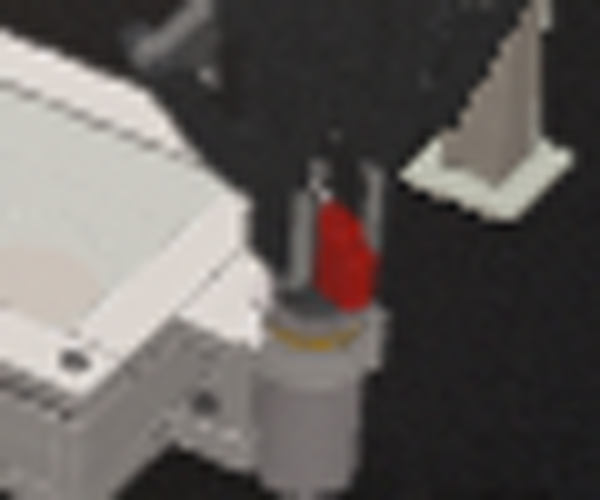

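send_rows(
  translation=[
    [0, 0, 0],
    [0, 0, 0],
    [0, 0, 0],
    [0, 0, 0],
    [0, 0, 0],
    [0, 0, 0],
    [0, 0, 0],
    [0, 0, 0],
  ],
  yaw=[0, 0, 0, 0, 0, 0, 0, 0],
  fingers=[220, 230, 255, 255, 255, 255, 255, 255],
)

```text
clock: 21.35
position: [483.2, 73.3, 78.0]
ee_rot: [0.251, 0.968, 0.001, 0.0]
contact_force: [-0.3, 0.1, -0.0]
gripper_width: 10.8
```

```bash
python3 look.py 16
python3 - <<'E'
import cv2
from h import *
for k in("9","15","16"):
    g=cv2.cvtColor(cv2.imread(f"pics/side{k}.png"),cv2.COLOR_BGR2GRAY);print(k,g[203:218,359],g[203:218,361])
i=get_image("side");crop(i,220,140,180,130,4,"pics/s17.png");i=get_image("top");cv2.imwrite("pics/t17.png",i)
E
```

```text
21.4 -2.5601277550325348 [483.14635582  73.30711365  78.0425114 ] [0.27974998 0.52278348 0.62310698] [ 0.00046442 -0.01377083 -0.00486897] 11.028773362689293
9 [ 97  98  73  60  60  73 102  95  66  80  97 113 125 133 130] [ 57  56  56  57  61  66 107 113  65  53  83 108 124 134 131]
15 [ 98  99  99  99 103 102  58  61  87 111 104 113 125 133 130] [ 68  67  65  62  57  55  56  62  75 107 107 109 124 133 132]
16 [ 68  69  67  82  95  93  59  59  76 104 108 112 125 133 130] [ 95  94  95  84  84  61  56  62  67 108 124 107 125 133 132]
```

View pics/s17.png

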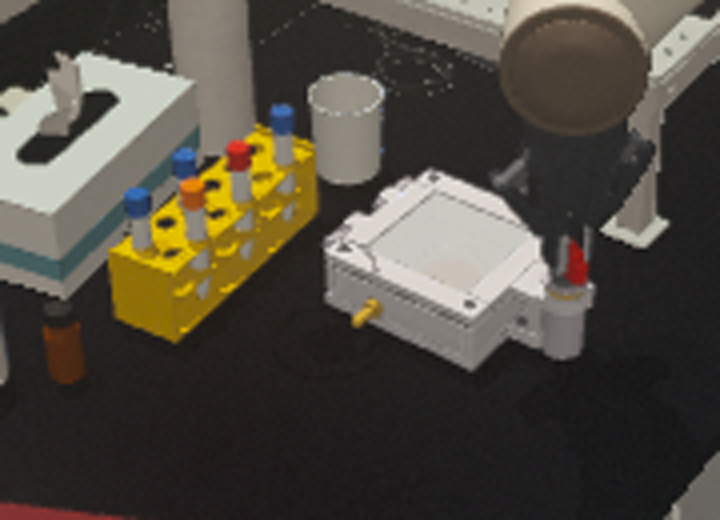

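View pics/t17.png

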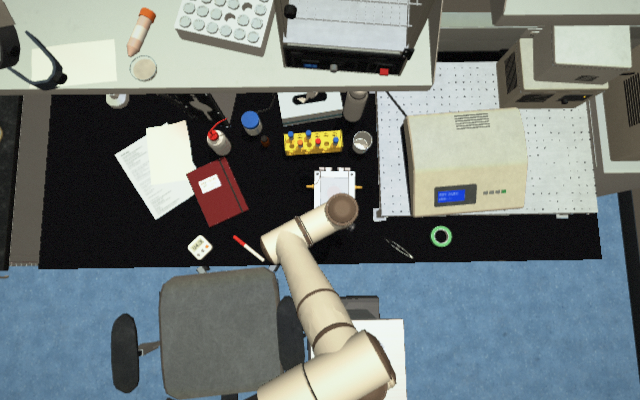

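```bash
python3 -c "
from bench import *
print(job_done())"
```

```text
the job is handed in; nothing more can be done
None
```

I shut the lid, started the bolt one turn by hand, and handed the job in at about 21 s with the fingers still gripping the wing. I have not been told whether it passed.

- **Lid:** I pushed it down on the front frame bar until it stopped at about 19.5 N. Both cameras then showed it shut, with the bolt resting high on the thread's start. The fingertip height read 58.8 mm there against the 57 mm expected, which is within calibration error.
- **Turning back:** I held the wing loosely and turned it anticlockwise. It dropped between 50° and 65° of hand turn. The washer sank about 1.1 pixels in the side picture, roughly 4.4 mm.
- **Turning forward:** I turned the hand 360° clockwise in two half-turns with one regrasp, lowering the hand as the bolt went down. I then squeezed the wing; the fingers stopped at about 11 mm on the 12 mm wing.

**Last checks:**
- **Depth:** the washer had sunk about 2.9 pixels in all, which puts the bolt lift near -0.012 m. One pixel is about 3.8 mm, so this is rough. The turn count gives a similar figure, about -0.0117 m.
- **Grip:** the outside force and moment on the hand were near zero. I did not measure the grip force on the wing itself.
- **Surroundings:** by eye, the bystanders in the last pictures stood where they were at the start.

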